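# Press the grinding slab under its leaf spring

## Task

The dark stone grinding slab lies on the sprung bed of its plywood holder, just short of the steel leaf spring. Put the closed fingertips in the slab's hollow, press the slab firmly down, nearly as far as its bed will go, and, keeping it down, push it along the channel so that its plain front end passes under the leaf spring and comes fully home against the end block. Then let go and move clear, so that the leaf spring holds the slab down. Do not lift the slab, and leave the jar, the dish and the cork block where they are.

Things in the scene. Friction and masses are not known exactly. Their poses are not given: they have to be found in the camera images.
- holder: Fixed plywood holder, 278 x 126 mm, a straight channel open above. Origin on the table on the channel's centre line; x along the channel, the way the slab is pushed; y across; z up. Base x = -150 to 128 mm. Side rails to x = 100 mm, 30 mm high, 15 mm thick, inner faces at y = +-47 mm. A sprung bed (bed) lies between them, an end block (stop) closes the channel.
- bed (a joint): Sprung bed under the slab: grey plate with slippery runners, 88 mm wide, x = -140 to 98 mm in the holder. Moves straight down, always level. Value in m: 0 up (its top 22 mm above the table), 0.009 fully down. Springs push up with 8 N at 0, 1.1 N more per mm, 18 N fully down; the slab's weight (3.5 to 5.5 N) acts against them.
- leaf (a joint): Steel leaf spring, 44 mm wide over mid-channel, hinged at its root on the end block (holder x = 112 mm, 49 mm high). Value in rad: 0 hanging free, grows as it is raised (0.1 raises the heel 5 mm). It slopes down towards -x to a heel at x = 58 mm, 31 mm high, then turns up to the tip. Presses with 4 N at the heel, 0.8 N more per mm raised. It reads about 0.13 once it holds the slab.
- leaf_tip (a point): Lower front edge of the leaf's blunt upturned tip (4 mm thick, 6 mm high), mid-width; hanging free it is at x = 41 mm, y = 0, 38.5 mm above the table in the holder's frame. A slab top higher than this butts against it and jams (do not force it); pressed 7 to 9 mm down it slides under easily (under 20 N) and raises the leaf.
- slab: Loose dark slate slab, 150 mm long (x), 90 wide (y), 21 thick, 0.36 to 0.56 kg. Origin: centre of its underside; x towards its plain front end, as the holder's x. Lies on the bed, 2 mm play at each side. The front 62 mm (x = 13 to 75) is plain and goes under the leaf, behind it is the hollow. Origin at holder x = -63 to -41 mm at the start, +25 mm fully home.
- slab_well (a point): Centre of the flat floor of the slab's hollow, 25 mm behind the slab's origin (towards -x), 14 mm above its underside. The hollow is 76 mm long (38 mm either way in x), 72 mm wide, 7 mm deep, with upright walls; pushing on its front wall moves the slab forward.
- jar: Loose closed glass jar with a white cap, 52 mm across and 68 mm tall, standing beside the holder. Origin at the centre of its underside. Leave it.
- dish: Loose small white porcelain bowl, 72 mm across and 26 mm tall, standing beside the holder. Origin at the centre of its underside. Leave it.
- sander: Loose cork block, 65 x 35 x 30 mm, lying beside the holder. Origin at the centre of its underside. Leave it.
- stop (a point): Middle of the front face of the wooden end block that stops the slab, holder x = 100 mm, y = 0, 15 mm above the table. Same axes as the holder. The block is 28 mm thick, 126 mm wide and 44 mm high; the leaf's root clamp on it is 58 mm high.
There are look-alikes about, which are no part of the job. What is shaped like the slab but green, turquoise or yellow is not meant.

How it is judged:
By the outcome, as a careful person would: the job done as asked, in the order asked, and still so for the second after the job is handed in, with the robot touching nothing.
It also fails if it takes over 42 s, if anything falls off the work surface, if the arm or the gripper's body presses on something with over 40 N, if the wrist force passes 120 N, or if a joint passes its speed limit or range.

## Robot

A 7-joint arm with a two-finger parallel gripper is mounted at the origin on the work surface. World frame = base frame: x ahead of the robot, y to its left, z up, the work surface at z = 0. Lengths are in m, angles in rad, forces in N, time in s.
With the tool pointing down it reaches from about 0.4 to 0.9 m from the base axis. Payload 5.6 kg.
Tool frame: the origin (TCP) lies between the finger pads; the fingertips stand 11 mm ahead of it and the grasp point (between the pads) lies 8 mm behind it (arm.tcp_to_tips is the distance from the TCP to the fingertips, in m); z points along the fingers, y is the line along which they close (so a half turn about z gives the same grasp; the last joint's range is limited). The gripper opens to 92 mm and grips with 3 to 60 N. Pads are 20 mm wide; open, the fingers measure 128 mm over their backs; the gripper's body (75 mm by 189 mm) begins 69 mm behind the grasp point.
Start: joints at [1.096, 0.468, -0.012, 1.603, 0.006, 1.071, -0.056], TCP at [0.272, -0.59, 0.226] pointing down, gripper open.
Joint ranges: [-2.53, 2.53], [-0.31, 2.02], [-1.57, 1.55], [0.28, 2.44], [-1.29, 4.43], [0.15, 1.84], [-2.92, 2.92]. Speed limits (rad/s): [2.57, 2.57, 3.14, 3.14, 3.14, 3.14, 3.14].

## Interface

Orientations are given as a unit quaternion [w, x, y, z].
In Python, from cell import monitor, eyes, job, arm gives the robot as it stands.
- The arm moves only by the tool jog_arm, never from a script. Its argument "commands" is a list of rows, each a list of 7 numbers: the turn, a rotation vector about the tool's x, y, z in units of 8 degrees (1.0 is 8 degrees), then the shift along the tool's x, y, z in units of 0.5 m (1.0 is 0.5 m), then the gripper's target within -1 to 1 (fully open at 1, half-way at 0, shut at -1). In form: [[wx, wy, wz, x, y, z, fingers], ...]. A call has 1 to 10 rows; each row shifts and turns the commanded pose from where the row before left it, along the tool's axes as they then stand; what a row does not reach is not made up. A row lasts 1/8 s, in which the tool goes at most 62.5 mm and 10.7 degrees, less where a joint would pass 70% of its speed; a pose out of reach is approached as far as the arm can. A call with a number of a shift or a turn outside -1 to 1 is refused whole. A call with a gripper value outside its range is refused whole. The fingers move at their own pace and stop on an object; "newtons" is the grip in N (left out, the last holds). Time passes only in rows, so rows that do not move let the fingers close. It gives the time, the measured TCP pose, the force, the opening and the grip force at its end, in the units of the state.
- monitor.read_state(): the state, without advancing time (a new reading comes with each control period).
- eyes.capture(name): name is "scene" or "side" or "wrist"; returns a dict with "pixels" (400x640x3 uint8, red, green, blue), "fov_y" (degrees; the focal length in pixels is half the picture's height over the tangent of half this angle, whatever the lens; pixels are square), "cx", "cy" (the principal point, pixels), "cam_to_world" (4x4, takes a point from camera to world coordinates). Camera axes: x right, y down, z forward; pixel columns grow to the right and rows downward; lengths in m; the calibration is good to about 2 mm. A picture is of the moment at which its call begins. There is no depth.
- job.hand_in(): hands the job in; it is judged then, once.
The state is a dict: "t": time; "q": joint angles; "qd": joint speeds; "joint_torque": joint torques, N m; "position": TCP position; "orientation": TCP orientation; "force": force on the tool from outside, world axes, zero at the start; "ft_torque": the same for the moment, N m; "width": finger opening in m; "grasp_force": force on a finger pad.
Only numpy, scipy, OpenCV 4.12 (cv2) and the standard library are available. Lean on these libraries where they do the work, as an engineer would, in place of code of your own. Each camera call takes 0.05 s, during which the arm holds its last target. There are 200 camera calls.

## Working session

There is one attempt and no reset: what is moved stays moved. The work goes in short steps, Python scripts to look and compute and a tool call to move; the robot and the scene stay as the last step left them, time stands still between calls to the robot, and variables do not carry over. Pictures are saved under pics/ and viewed, at most 10 in all, crops included, and the job is handed in when it is done.

Besides the shell and the picture viewer there is one more tool, called after "Emit:" by a JSON object that holds its "api" and its "payload", one argument or row to a line. jog_arm: Moves the arm, as the interface text tells. Shifts and turns lie within -1 to 1; 1 stands for 0.5 m of shift or 8 degrees of turn. Its arguments: {"type":"object","properties":{"commands":{"type":"array"},"newtons":{"type":"number"}},"required":["commands"]}

```bash
mkdir -p pics; ls
cat > h.py <<'E'
import numpy as np, cv2
from cell import monitor, eyes, job, arm
def cap(n,f=None):
    d=eyes.capture(n)
    if f: cv2.imwrite('pics/'+f,cv2.cvtColor(d['pixels'],cv2.COLOR_RGB2BGR))
    return d
def ray(d,u,v,z):
    f=200/np.tan(np.radians(d['fov_y'])/2); T=np.array(d['cam_to_world'])
    r=T[:3,:3]@np.array([(u-d['cx'])/f,(v-d['cy'])/f,1]); o=T[:3,3]
    return o+r*(z-o[2])/r[2]
def proj(d,p):
    f=200/np.tan(np.radians(d['fov_y'])/2); T=np.array(d['cam_to_world'])
    c=T[:3,:3].T@(np.array(p)-T[:3,3]); return c[:2]/c[2]*f+[d['cx'],d['cy']]
E
python3 - <<'E'
from h import *
s=monitor.read_state(); print(s['t'],s['position'],s['orientation'],s['width'],s['force'])
ims=[cap(n,'a_'+n+'.png') for n in('scene','side')]
for d in ims: print(d['fov_y'],d['cx'],d['cy'],np.round(d['cam_to_world'],3).tolist())
E
```

```text
pics
0.0 [ 0.27173747 -0.58986528  0.22465453] [-8.26470036e-04  9.76785904e-01  2.14216138e-01 -2.48833952e-04] 0.09169220753046955 [-0.22845696  0.13370169  0.67304466]
53.732800225584924 317.7656460081396 204.70369778661134 [[-0.59, 0.686, -0.427, 0.944], [0.808, 0.507, -0.302, 0.347], [0.009, -0.522, -0.853, 0.861], [0.0, 0.0, 0.0, 1.0]]
56.04515190037133 315.2792955984871 203.24252101826434 [[-0.86, -0.36, 0.361, 0.201], [-0.51, 0.594, -0.622, 0.654], [0.009, -0.719, -0.695, 0.744], [0.0, 0.0, 0.0, 1.0]]
```

View pics/a_scene.png

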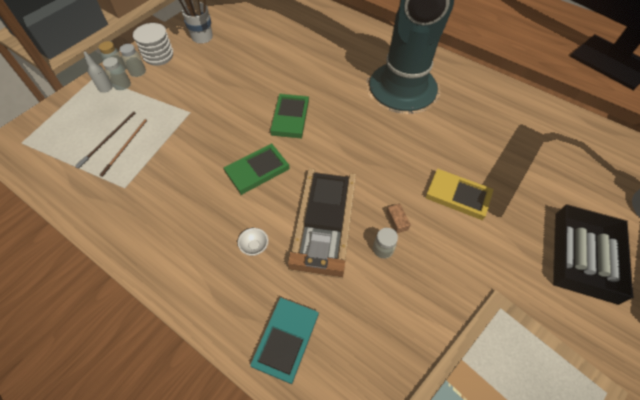

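View pics/a_side.png

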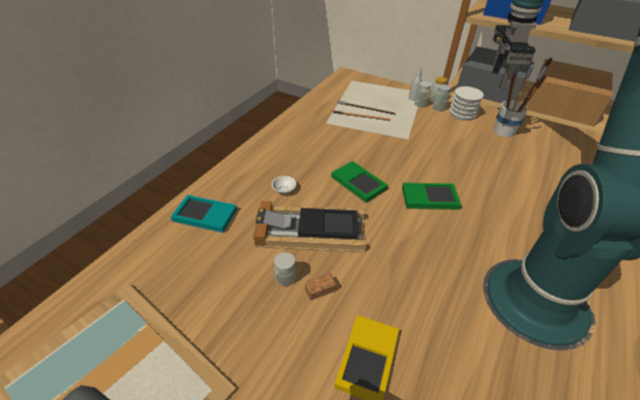

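The scene view shows the holder around (322,225), with its end block at (317,262) and the dark slab at (327,200). In the side view the holder is at (312,228), with the end block at (262,225). I'll enlarge both.

Run:
```python
from h import *
a=cv2.imread('pics/a_scene.png')[165:285,275:375]; b=cv2.imread('pics/a_side.png')[190:265,240:380]
a=cv2.resize(a,None,fx=4,fy=4,interpolation=2); b=cv2.resize(b,None,fx=2.8,fy=2.8,interpolation=2)
o=np.zeros((480,800,3),np.uint8);o[:,:400]=a;o[:b.shape[0],405:405+b.shape[1]]=b[:,:395]
cv2.imwrite('pics/b.png',o)
```

```text
(no output)
```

View pics/b.png

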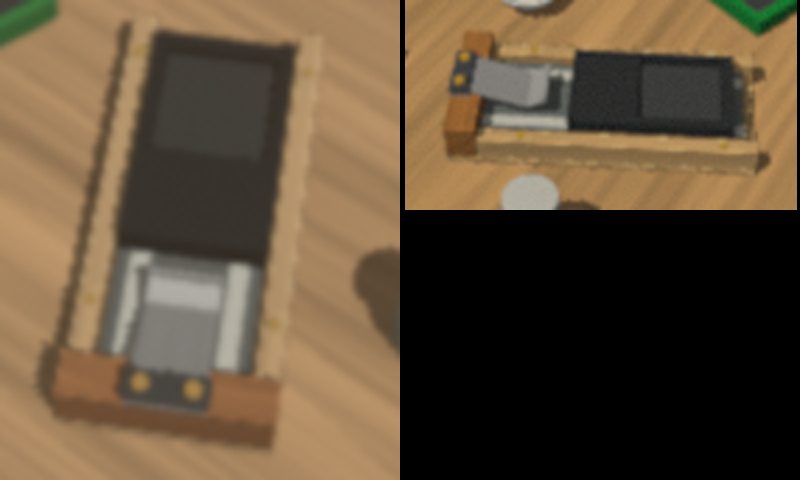

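The crop shows the slab top's corners at (157,33), (297,45), (265,262) and (120,245). The block's top front edge runs from (57,348) to (280,378), and the hollow spans (152..275, 52..160).

Run:
```python
from h import *
d=cap('scene')
R=lambda u,v,z: ray(d,275+u/4-.4,165+v/4-.4,z)
sl=[R(*p,.043) for p in((157,33),(297,45),(265,262),(120,245))]
bl=[R(57,348,.044),R(280,378,.044)]
w=[R(*p,.043) for p in((165,52),(275,65),(262,160),(152,148))]
for p in sl+bl+w: print(np.round(p,4))
rear=(sl[0]+sl[1])/2; fr=(sl[2]+sl[3])/2; ax=fr-rear
print('len',np.linalg.norm(ax),'yaw',np.degrees(np.arctan2(ax[1],ax[0])),'wid',np.linalg.norm(sl[0]-sl[1]),np.linalg.norm(sl[2]-sl[3]))
e=bl[1]-bl[0];print('blk',np.linalg.norm(e),np.degrees(np.arctan2(e[1],e[0])), (bl[0]+bl[1])/2)
b=(bl[0]+bl[1])/2-(sl[0]+sl[1])/2; print('axis2',np.degrees(np.arctan2(b[1],b[0])),np.linalg.norm(b))
wc=sum(w)/4;print('well',wc)
from scipy.spatial.transform import Rotation as Ro
s=monitor.read_state();q=s['orientation'];m=Ro.from_quat(np.roll(q,-1)).as_matrix();print(np.round(m,3))
```

```text
[ 0.4633 -0.0067  0.043 ]
[0.4178 0.0705 0.043 ]
[0.5586 0.1422 0.043 ]
[0.5999 0.0672 0.043 ]
[0.6742 0.0788 0.044 ]
[0.6146 0.1906 0.044 ]
[0.4722 0.0062 0.043 ]
[0.439 0.068 0.043]
[0.5019 0.1012 0.043 ]
[0.5347 0.0423 0.043 ]
len 0.1566324988284284 yaw 27.67197145609633 wid 0.08957818293417279 0.08564514959258689
blk 0.12670952075301076 118.05139024544084 [0.64436704 0.13467424 0.044     ]
axis2 26.75224678478827 0.22826778086021776
well [0.48695353 0.05441761 0.043     ]
[[ 0.908  0.418 -0.001]
 [ 0.418 -0.908  0.001]
 [-0.    -0.001 -1.   ]]
```

Emit:
{"api": "jog_arm", "payload": {
  "commands": [
    [0,0,0,0.08,-0.08,0,-1],
    [0,0,0,0.08,-0.08,0,-1],
    [0,0,0,0.08,-0.08,0,-1],
    [0,0,0,0.08,-0.08,0,-1],
    [0,0,0,0.08,-0.08,0,-1],
    [0,0,0,0.08,-0.08,0,-1],
    [0,0,0,0.08,-0.08,0,-1],
    [0,0,0,0.08,-0.08,0,-1],
    [0,0,0,0.08,-0.08,0,-1],
    [0,0,0,0.08,-0.08,0,-1]
  ],
  "newtons": 10
}}

```text
t: 1.4
position: [0.4682, -0.0581, 0.2257]
orientation: [0.0, 0.977, 0.214, 0.0]
force: [0.8, -0.0, 0.0]
width: 0.0008
grasp_force: 0.0
```

Emit:
{"api": "jog_arm", "payload": {
  "commands": [
    [0,0,0,0.08,-0.08,0.03,-1],
    [-0.0,0,-0.4,0.04,-0.09,0.04,-1],
    [0,0,0,0,0,0,-1],
    [0,0,0,0,0,0,-1]
  ]
}}

```text
t: 1.9
position: [0.4868, 0.0419, 0.1905]
orientation: [0.0, 0.971, 0.241, -0.0]
force: [0.4, -0.5, 0.8]
width: 0.0003
grasp_force: 0.0
```

Run:
```python
from h import *
from scipy.spatial.transform import Rotation as Ro
s=monitor.read_state();m=Ro.from_quat(np.roll(s['orientation'],-1)).as_matrix();print(s['t'],s['position'],s['width'],s['force']);print(np.round(m,3))
print(m.T@(np.array([.5064,.0647,.15])-s['position']), arm.tcp_to_tips)
d=cap('wrist','c_wrist.png');print(np.round(d['cam_to_world'],3).tolist(),d['fov_y'])
```

```text
1.9 [0.48681107 0.04189417 0.19047486] 0.000309832038132588 [ 0.39938003 -0.45274176  0.80906757]
[[ 0.884  0.468 -0.   ]
 [ 0.468 -0.884 -0.001]
 [-0.001  0.    -1.   ]]
[ 0.02800914 -0.011003    0.04045329] 0.011
[[0.468, -0.846, -0.254, 0.558], [-0.884, -0.448, -0.136, 0.08], [0.001, 0.288, -0.957, 0.35], [0.0, 0.0, 0.0, 1.0]] 64.5949109420651
```

View pics/c_wrist.png

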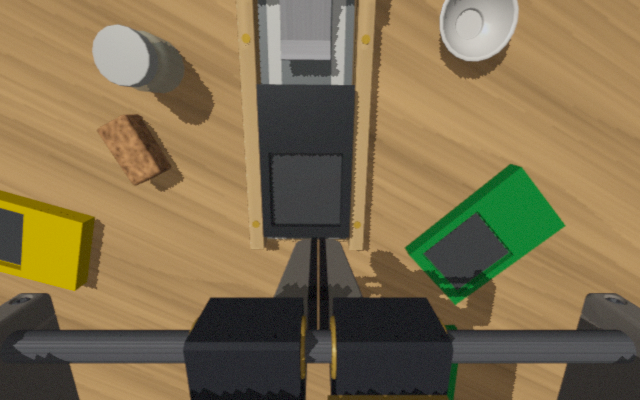

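The wrist view shows the slab's front edge at row 85 (columns 260–355) and its rear edge at row 238 (262–351). The hollow spans columns 270–343 and rows 153–227. The rails are symmetric about column ~307, so the yaw is right.

Run:
```python
from h import *
from scipy.spatial.transform import Rotation as Ro
d=cap('wrist');s=monitor.read_state();m=Ro.from_quat(np.roll(s['orientation'],-1)).as_matrix()
for n,u,v,z in(('slabfront',307.5,85,.043),('slabrear',306.5,238,.043),('wellfront',306.5,153,.043),('wellrear',307,226,.036),('slabL',260,90,.043),('slabR',355,90,.043),('railfarC',307.5,2,.03),('railnearC',306.7,249,.03),('bump1',247,38,.03),('bump2',365,39,.03),('b3',256,223,.03),('b4',358,224,.03)):
    p=ray(d,u,v,z);print(n,np.round(p,4),np.round(m.T@(p-s['position']),4))
```

```text
slabfront [0.5724 0.0968 0.043 ] [ 0.1014 -0.0098  0.1479]
slabrear [0.4382 0.0288 0.043 ] [-0.049  -0.0121  0.1479]
wellfront [0.5171 0.0694 0.043 ] [ 0.0397 -0.0113  0.1479]
wellrear [0.4479 0.0335 0.036 ] [-0.0382 -0.0117  0.1549]
slabL [0.5483 0.1332 0.043 ] [ 0.0971 -0.0532  0.1479]
slabR [0.5888 0.0564 0.043 ] [0.0971 0.0336 0.1479]
railfarC [0.6343 0.1292 0.03  ] [ 0.1713 -0.0096  0.1609]
railnearC [0.4216 0.0205 0.03  ] [-0.0676 -0.0125  0.1609]
bump1 [0.583  0.1648 0.03  ] [ 0.1424 -0.065   0.1609]
bump2 [0.6325 0.0692 0.03  ] [0.1417 0.0427 0.161 ]
b3 [0.4233 0.0827 0.03  ] [-0.0371 -0.0668  0.1608]
b4 [ 0.4735 -0.0149  0.03  ] [-0.0382  0.043   0.1609]
```

Emit:
{"api": "jog_arm", "payload": {
  "commands": [
    [0,0,0,0.046,-0.0226,0.05,-1],
    [0,0,0.05,0,0,0,-1],
    [0,0,0,0,0,0.1,-1],
    [0,0,0,0,0,0.1,-1],
    [0,0.6,0,0,0,0,-1],
    [0,0,0,0,0,0,-1],
    [0,0,0,0,0,0,-1]
  ]
}}

```text
t: 2.88
position: [0.5033, 0.0626, 0.067]
orientation: [-0.009, 0.971, 0.237, 0.042]
force: [0.4, -0.1, -0.1]
width: 0.0003
grasp_force: 0.0
```

Run:
```python
from h import *
from scipy.spatial.transform import Rotation as Ro
s=monitor.read_state();m=Ro.from_quat(np.roll(s['orientation'],-1)).as_matrix();print(s['t'],s['position'],s['width'],s['force']);print(np.round(m,3))
d=cap('side');e=cap('wrist')
a=cv2.resize(d['pixels'][185:270,235:385],None,fx=4,fy=4,interpolation=2)[:,:,::-1]
b=cv2.resize(e['pixels'][0:330,180:440],None,fx=.75,fy=.75)[:,:,::-1]
o=np.zeros((600,600,3),np.uint8);o[:340]=a;o[345:345+b.shape[0],:b.shape[1]]=b;cv2.imwrite('pics/d.png',o)
```

```text
2.875 [0.50326269 0.06262188 0.06704985] 0.00034442079958112485 [ 0.43997797 -0.1234717  -0.0734443 ]
[[ 0.884  0.461  0.076]
 [ 0.459 -0.887  0.038]
 [ 0.085  0.002 -0.996]]
```

View pics/d.png

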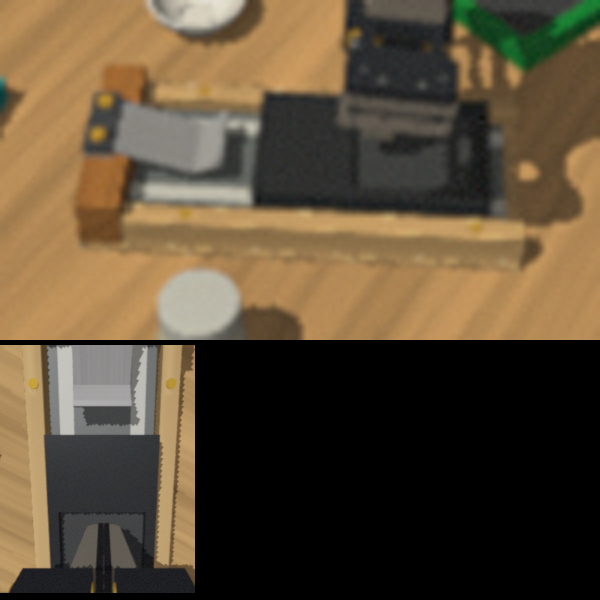

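The fingers are centred over the hollow, with the tips just behind its front wall. Next I descend to contact.

Emit:
{"api": "jog_arm", "payload": {
  "commands": [
    [0,0,0,-0.0014,0,0.016,-1],
    [0,0,0,-0.0014,0,0.016,-1],
    [0,0,0,-0.0003,0,0.004,-1],
    [0,0,0,-0.0003,0,0.004,-1],
    [0,0,0,0,0,0,-1],
    [0,0,0,0,0,0,-1]
  ]
}}

```text
t: 3.72
position: [0.5017, 0.0634, 0.0457]
orientation: [-0.01, 0.97, 0.238, 0.041]
force: [-1.3, -0.1, 4.3]
width: 0.0002
grasp_force: 2.5
```

Emit:
{"api": "jog_arm", "payload": {
  "commands": [
    [0,0,0,-0.0003,0,0.004,-1],
    [0,0,0,-0.0003,0,0.004,-1],
    [0,0,0,-0.0003,0,0.004,-1],
    [0,0,0,0,0,0,-1],
    [0,0,0,0,0,0,-1]
  ]
}}

```text
t: 4.35
position: [0.5018, 0.0633, 0.0402]
orientation: [-0.01, 0.97, 0.238, 0.041]
force: [-3.5, -0.4, 11.3]
width: 0.0002
grasp_force: 5.5
```

Emit:
{"api": "jog_arm", "payload": {
  "commands": [
    [0,0,0,-0.0001,0,0.002,-1],
    [0,0,0,0,0,0,-1],
    [0,0,0,0,0,0,-1]
  ]
}}

```text
t: 4.72
position: [0.5018, 0.0634, 0.0393]
orientation: [-0.01, 0.97, 0.238, 0.041]
force: [-4.5, -0.4, 11.9]
width: 0.0006
grasp_force: 6.0
```

Emit:
{"api": "jog_arm", "payload": {
  "commands": [
    [0,0,0,-0.0001,0,0.001,-1],
    [0,0,0,0,0,0,-1],
    [0,0,0,0,0,0,-1]
  ]
}}

```text
t: 5.1
position: [0.5018, 0.0634, 0.0388]
orientation: [-0.01, 0.97, 0.238, 0.041]
force: [-4.0, -1.6, 12.3]
width: 0.0005
grasp_force: 6.2
```

Emit:
{"api": "jog_arm", "payload": {
  "commands": [
    [0,0,0,-0.0001,0,0.001,-1],
    [0,0,0,0,0,0,-1],
    [0,0,0,0,0,0,-1]
  ]
}}

```text
t: 5.48
position: [0.5018, 0.0634, 0.0387]
orientation: [-0.01, 0.97, 0.238, 0.041]
force: [-5.4, -0.8, 16.7]
width: 0.0003
grasp_force: 8.2
```

Emit:
{"api": "jog_arm", "payload": {
  "commands": [
    [0,0,0,-0.0001,0,0.001,-1],
    [0,0,0,0,0,0,-1],
    [0,0,0,0,0,0,-1]
  ]
}}

```text
t: 5.85
position: [0.5018, 0.0634, 0.0386]
orientation: [-0.009, 0.97, 0.238, 0.041]
force: [-5.7, -1.3, 21.0]
width: 0.0004
grasp_force: 10.6
```

The bed bottoms at TCP z ≈ 0.0388. I'll ease up about 0.6 mm from there and push forward.

Emit:
{"api": "jog_arm", "payload": {
  "commands": [
    [0,0,0,0.0003,0,-0.0032,-1],
    [0,0,0,0,0,0,-1],
    [0,0,0,0.008,0,0.0007,-1],
    [0,0,0,0.008,0,0.0007,-1],
    [0,0,0,0.008,0,0.0007,-1],
    [0,0,0,0.008,0,0.0007,-1],
    [0,0,0,0,0,0,-1]
  ]
}}

```text
t: 6.72
position: [0.5162, 0.0705, 0.0393]
orientation: [-0.009, 0.97, 0.238, 0.041]
force: [-3.6, -1.5, 11.9]
width: 0.0002
grasp_force: 6.0
```

Run:
```python
from h import *
d=cap('side');e=cap('wrist');print(monitor.read_state()['force'])
a=cv2.resize(d['pixels'][185:270,235:385],None,fx=4,fy=4,interpolation=2)[:,:,::-1]
b=e['pixels'][0:250,180:440][:,:,::-1]
o=np.zeros((600,600,3),np.uint8);o[:340]=a;o[345:345+b.shape[0],:b.shape[1]]=b;cv2.imwrite('pics/e.png',o)
```

```text
[-4.05358693 -1.53688699 12.28000634]
```

View pics/e.png

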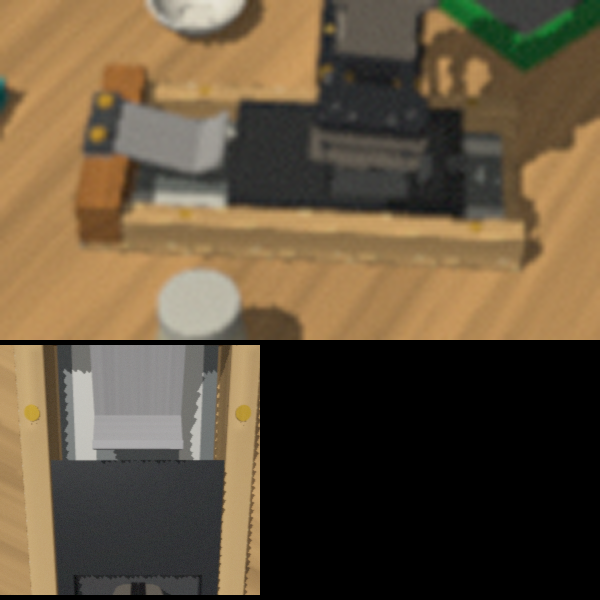

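The slab is sunk below the rails and has moved about 16 mm straight. Its front edge (row ~462 in the crop) is just short of the leaf tip (row ~448), so I continue.

Emit:
{"api": "jog_arm", "payload": {
  "commands": [
    [0,0,0,0.008,0,0.0007,-1],
    [0,0,0,0.008,0,0.0007,-1],
    [0,0,0,0.008,0,0.0007,-1],
    [0,0,0,0.008,0,0.0007,-1],
    [0,0,0,0,0,0,-1]
  ]
}}

```text
t: 7.45
position: [0.5304, 0.0778, 0.0392]
orientation: [-0.009, 0.97, 0.238, 0.04]
force: [-2.9, -1.4, 10.7]
width: 0.0005
grasp_force: 5.5
```

Emit:
{"api": "jog_arm", "payload": {
  "commands": [
    [0,0,0,0.008,0,0.0007,-1],
    [0,0,0,0.008,0,0.0007,-1],
    [0,0,0,0.008,0,0.0007,-1],
    [0,0,0,0,0,0,-1]
  ]
}}

```text
t: 7.95
position: [0.5352, 0.0801, 0.0385]
orientation: [-0.008, 0.971, 0.237, 0.034]
force: [-17.4, -8.9, 28.1]
width: 0.0005
grasp_force: 14.0
```

Run:
```python
from h import *
d=cap('side');e=cap('wrist');s=monitor.read_state();print(s['force'],s['position'])
a=cv2.resize(d['pixels'][185:270,235:385],None,fx=4,fy=4,interpolation=2)[:,:,::-1]
b=e['pixels'][0:250,180:440][:,:,::-1]
o=np.zeros((600,600,3),np.uint8);o[:340]=a;o[345:345+b.shape[0],:b.shape[1]]=b;cv2.imwrite('pics/f.png',o)
```

```text
[-17.36266105  -7.16704219  26.98993931] [0.53522164 0.08013372 0.03851368]
```

View pics/f.png

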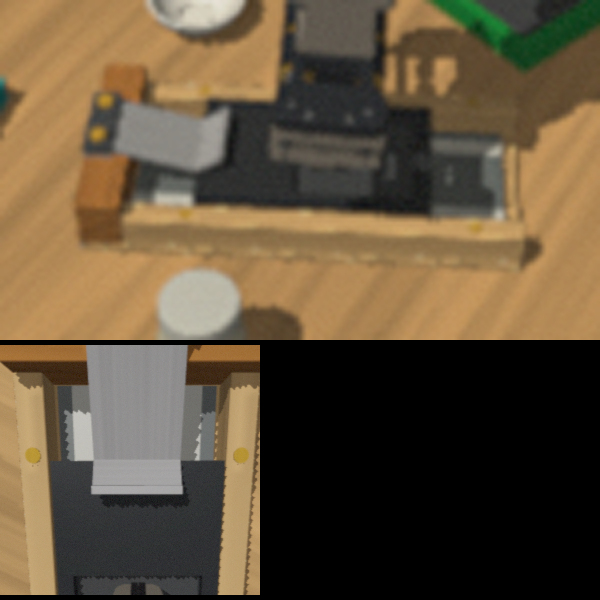

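The slab's front (row ~460) is under the leaf tip (row ~490) and is starting to raise the heel. I keep pushing, with slightly less downward force.

Emit:
{"api": "jog_arm", "payload": {
  "commands": [
    [0,0,0,0.004,0,-0.0006,-1],
    [0,0,0,0.006,0,0.0005,-1],
    [0,0,0,0,0,0,-1]
  ]
}}

```text
t: 8.43
position: [0.5411, 0.0831, 0.0388]
orientation: [-0.008, 0.971, 0.237, 0.035]
force: [-13.4, -6.2, 19.4]
width: 0.0007
grasp_force: 11.5
```

Emit:
{"api": "jog_arm", "payload": {
  "commands": [
    [0,0,0,0.006,0,0.0005,-1],
    [0,0,0,0.006,0,0.0005,-1],
    [0,0,0,0,0,0,-1]
  ]
}}

```text
t: 8.8
position: [0.5415, 0.0833, 0.0385]
orientation: [-0.007, 0.971, 0.237, 0.03]
force: [-24.9, -11.6, 36.1]
width: 0.0007
grasp_force: 20.6
```

Emit:
{"api": "jog_arm", "payload": {
  "commands": [
    [0,0,0,0.0002,0,-0.002,-1],
    [0,0,0,0,0,0,-1]
  ]
}}

```text
t: 9.05
position: [0.5415, 0.0833, 0.0386]
orientation: [-0.007, 0.971, 0.237, 0.03]
force: [-23.0, -11.5, 27.6]
width: 0.0007
grasp_force: 17.1
```

Emit:
{"api": "jog_arm", "payload": {
  "commands": [
    [0,0,0,0.0002,0,-0.002,-1],
    [0,0,0,0,0,0,-1]
  ]
}}

```text
t: 9.3
position: [0.5414, 0.0833, 0.0387]
orientation: [-0.007, 0.971, 0.237, 0.03]
force: [-19.2, -10.3, 17.8]
width: 0.0003
grasp_force: 13.9
```

Run:
```python
from h import *
d=cap('side');e=cap('wrist');s=monitor.read_state();print(s['force'],s['position'],s['ft_torque'])
a=cv2.resize(d['pixels'][190:250,245:345],None,fx=5,fy=5,interpolation=2)[:,:,::-1]
b=e['pixels'][0:290,180:440][:,:,::-1]
o=np.zeros((600,600,3),np.uint8);o[:300,:500]=a;o[305:305+b.shape[0],:b.shape[1]]=b;cv2.imwrite('pics/g.png',o)
```

```text
[-19.62199151 -10.89587415  17.59436419] [0.541457   0.08334791 0.03869401] [-2.44532976e+00  4.65085976e+00 -1.60787793e-03]
```

View pics/g.png

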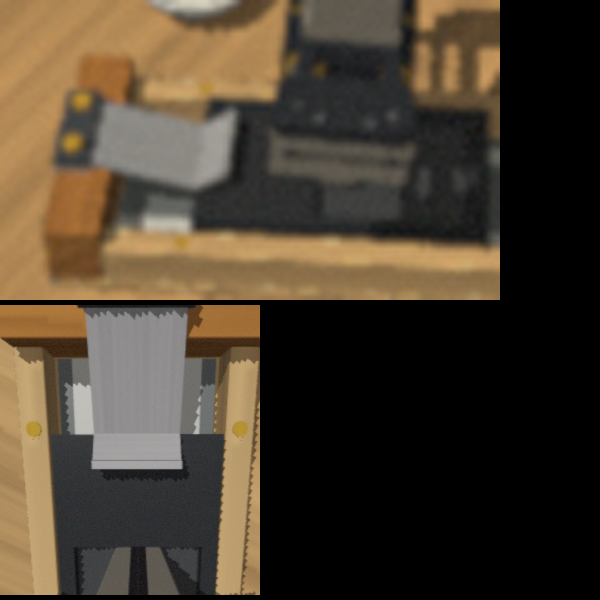

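Run:
```python
from h import *
e=cap('wrist')
yaw=np.radians(27.4);a=np.array([np.cos(yaw),np.sin(yaw)])
c=np.array([.6444,.1347])-.1*a
# refine with slabfront initial (holder x from length to block) : print relative values
P=lambda n,u,v,z: print(n,np.round(1000*((ray(e,180+u,v,z)[:2]-c)@a),1),np.round(1000*((ray(e,180+u,v,z)[:2]-c)@[-a[1],a[0]]),1))
P('bolts',136,124,.030)
for z in(.034,.036,.043):P('slabfront z%g'%z,60,130,z)
for u in(60,215):P('slab front corner',u,130,.034)
for z in(.0385,.043,.048):P('tip low edge z%g'%z,137,163,z)
P('tip topL',92,163,.0385);P('tip topR',182,163,.0385)
P('heel line .031',137,128,.031)
P('wellfront',136,243,.034)
P('block top front edge',20,40,.044);P('block top back',20,2,.044)
P('railtop front',25,42,.03);P('slabL',51,135,.034);P('slabR',223,135,.034);P('railLin',50,130,.030);P('railRin',222,130,.03)
s=monitor.read_state();p=s['position'][:2]-c;print('tcp',p@a,p@[-a[1],a[0]])
```

```text
bolts 58.8 2.9
slabfront z0.034 55.7 42.3
slabfront z0.036 55.7 41.8
slabfront z0.043 55.7 40.2
slab front corner 55.7 42.3
slab front corner 55.7 -38.1
tip low edge z0.0385 39.1 2.4
tip low edge z0.043 39.5 2.4
tip low edge z0.048 40.1 2.4
tip topL 39.1 25.6
tip topR 39.1 -20.9
heel line .031 56.7 2.4
wellfront -6.4 3.0
block top front edge 95.9 56.0
block top back 111.5 54.7
railtop front 98.5 58.4
slabL 53.1 47.1
slabR 53.1 -42.4
railLin 55.7 48.6
railRin 55.7 -42.8
tcp -0.015052104143422984 0.0018160114696330958
```

The leaf tip is 18 mm behind the slab's front, so it is clear. The front is at holder x≈57, right at the heel, where resistance peaks. I'll push a little more while trimming the vertical force.

Emit:
{"api": "jog_arm", "payload": {
  "commands": [
    [0,0,0,0.006,0,-0.001,-1],
    [0,0,0,0,0,0,-1]
  ]
}}

```text
t: 9.7
position: [0.5477, 0.0868, 0.0399]
orientation: [-0.009, 0.971, 0.237, 0.034]
force: [-5.2, -3.0, 3.7]
width: 0.0004
grasp_force: 9.1
```

Emit:
{"api": "jog_arm", "payload": {
  "commands": [
    [0,0,0,0.004,0,-0.001,-1],
    [0,0,0,0,0,0,-1]
  ]
}}

```text
t: 9.95
position: [0.5517, 0.0892, 0.0409]
orientation: [-0.009, 0.971, 0.237, 0.037]
force: [-5.3, -4.4, 2.4]
width: 0.0007
grasp_force: 8.7
```

It's over the heel. I restore the downward press before going on.

Emit:
{"api": "jog_arm", "payload": {
  "commands": [
    [0,0,0,-0.0003,0,0.0032,-1],
    [0,0,0,0,0,0,-1]
  ]
}}

```text
t: 10.2
position: [0.5521, 0.0893, 0.0396]
orientation: [-0.009, 0.971, 0.237, 0.037]
force: [-5.6, -4.0, 4.2]
width: 0.0003
grasp_force: 9.7
```

Emit:
{"api": "jog_arm", "payload": {
  "commands": [
    [0,0,0,0.006,0,0.0006,-1],
    [0,0,0,0.006,0,0.0005,-1],
    [0,0,0,0,0,0,-1]
  ]
}}

```text
t: 10.58
position: [0.5576, 0.0923, 0.0396]
orientation: [-0.009, 0.971, 0.238, 0.037]
force: [-4.7, -2.6, 4.5]
width: 0.0003
grasp_force: 9.6
```

Emit:
{"api": "jog_arm", "payload": {
  "commands": [
    [0,0,0,0.008,0,0.0009,-1],
    [0,0,0,0.008,0,0.0008,-1],
    [0,0,0,0.008,0,0.0008,-1],
    [0,0,0,0.008,0,0.0007,-1],
    [0,0,0,0,0,0,-1]
  ]
}}

```text
t: 11.2
position: [0.5721, 0.0999, 0.0395]
orientation: [-0.009, 0.971, 0.238, 0.037]
force: [-4.2, -2.7, 4.4]
width: 0.0003
grasp_force: 9.8
```

Emit:
{"api": "jog_arm", "payload": {
  "commands": [
    [0,0,0,0.006,0,0.0005,-1],
    [0,0,0,0.006,0,0.0005,-1],
    [0,0,0,0,0,0,-1]
  ]
}}

```text
t: 11.58
position: [0.5773, 0.1026, 0.0394]
orientation: [-0.009, 0.971, 0.238, 0.037]
force: [-6.0, -2.9, 5.0]
width: 0.0001
grasp_force: 9.8
```

Emit:
{"api": "jog_arm", "payload": {
  "commands": [
    [0,0,0,0.004,0,0.0003,-1],
    [0,0,0,0.002,0,0.0002,-1],
    [0,0,0,0,0,0,-1]
  ]
}}

```text
t: 11.95
position: [0.5787, 0.1034, 0.0392]
orientation: [-0.009, 0.971, 0.237, 0.036]
force: [-9.0, -4.0, 7.5]
width: 0.0004
grasp_force: 11.2
```

Emit:
{"api": "jog_arm", "payload": {
  "commands": [
    [0,0,0,0.004,0,0.0003,-1],
    [0,0,0,0,0,0,-1]
  ]
}}

```text
t: 12.2
position: [0.5788, 0.1034, 0.0389]
orientation: [-0.009, 0.971, 0.237, 0.034]
force: [-12.5, -5.1, 10.6]
width: 0.0005
grasp_force: 12.5
```

The slab stopped after 42 mm more travel (front ≈ 99.5), so it seems home. I'll push once more to confirm, then look.

Emit:
{"api": "jog_arm", "payload": {
  "commands": [
    [0,0,0,0.005,0,0.0002,-1],
    [0,0,0,0,0,0,-1]
  ]
}}

```text
t: 12.45
position: [0.5789, 0.1035, 0.0387]
orientation: [-0.008, 0.971, 0.237, 0.031]
force: [-17.6, -7.9, 17.0]
width: 0.0006
grasp_force: 14.6
```

Run:
```python
from h import *
d=cap('scene');e=cap('wrist');s=monitor.read_state();print(s['force'],s['position'])
a=cv2.resize(d['pixels'][165:285,275:375],None,fx=4,fy=4,interpolation=2)[:,:,::-1]
b=e['pixels'][0:330,180:440][:,:,::-1]
o=np.zeros((480,670,3),np.uint8);o[:,:400]=a;o[:330,405:665]=b;cv2.imwrite('pics/i.png',o)
```

```text
[-17.31179663  -8.14921936  16.5630191 ] [0.5789508  0.10349449 0.03874744]
```

View pics/i.png

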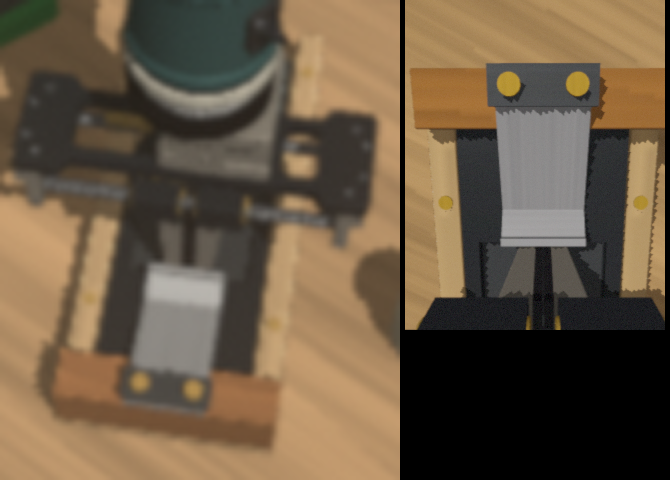

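The slab's front is against the end block and the leaf lies on it. I release by relaxing the push first, then lifting, then moving back and up.

Emit:
{"api": "jog_arm", "payload": {
  "commands": [
    [0,0,0,-0.004,0,-0.001,-1],
    [0,0,0,-0.004,0,-0.002,-1],
    [0,0,0,0.0003,0,-0.004,-1],
    [0,0,0,0.0003,0,-0.004,-1],
    [0,0,0,0,0,0,-1]
  ]
}}

```text
t: 13.18
position: [0.5786, 0.1034, 0.0433]
orientation: [-0.009, 0.971, 0.237, 0.035]
force: [-6.3, -3.2, -1.7]
width: 0.0004
grasp_force: 4.1
```

Emit:
{"api": "jog_arm", "payload": {
  "commands": [
    [0,0,0,-0.004,0,0,-1],
    [0,0,0,-0.004,0,-0.001,-1],
    [0,0,0,0,0,0,-1]
  ]
}}

```text
t: 13.55
position: [0.5784, 0.1034, 0.0454]
orientation: [-0.01, 0.97, 0.238, 0.039]
force: [-2.7, -1.9, -3.4]
width: 0.0007
grasp_force: 2.2
```

Emit:
{"api": "jog_arm", "payload": {
  "commands": [
    [0,0,0,-0.008,0,-0.0007,-1],
    [0,0,0,-0.008,0,-0.0007,-1],
    [0,0,0,0,0,0,-1]
  ]
}}

```text
t: 13.92
position: [0.5731, 0.1004, 0.0466]
orientation: [-0.01, 0.97, 0.238, 0.042]
force: [0.1, -0.2, 0.1]
width: 0.0007
grasp_force: 0.0
```

Free. Now up and clear.

Emit:
{"api": "jog_arm", "payload": {
  "commands": [
    [0,0,0,0,0,-0.02,-1],
    [0,0,0,0,0,-0.06,-1],
    [0,0,0,-0.02,0,-0.1,-1],
    [0,0,0,-0.1,0,-0.07,-1],
    [0,0,0,-0.1,0,0,-1],
    [0,0,0,-0.1,0,0,-1],
    [0,0,0,0,0,0,-1],
    [0,0,0,0,0,0,-1]
  ]
}}

```text
t: 14.92
position: [0.4232, 0.0219, 0.1581]
orientation: [-0.01, 0.97, 0.238, 0.042]
force: [0.1, 0.6, -0.5]
width: 0.0004
grasp_force: 0.0
```

Run:
```python
from h import *
d=cap('scene');e=cap('wrist');g=cap('side');s=monitor.read_state();print(s['t'],s['force'],s['position'])
a=cv2.resize(d['pixels'][165:285,215:415],None,fx=2,fy=2,interpolation=2)[:,:,::-1]
c=cv2.resize(g['pixels'][175:305,235:385],None,fx=2.6,fy=2.6,interpolation=2)[:,:,::-1]
b=e['pixels'][0:300,100:500][:,:,::-1]
o=np.zeros((600,800,3),np.uint8);o[:240,:400]=a;o[:338,405:795]=c;o[245:545,:400]=b;cv2.imwrite('pics/j.png',o)
```

```text
15.075 [-0.9008286   0.68956076  0.09798929] [0.42307173 0.02238427 0.15746865]
```

View pics/j.png

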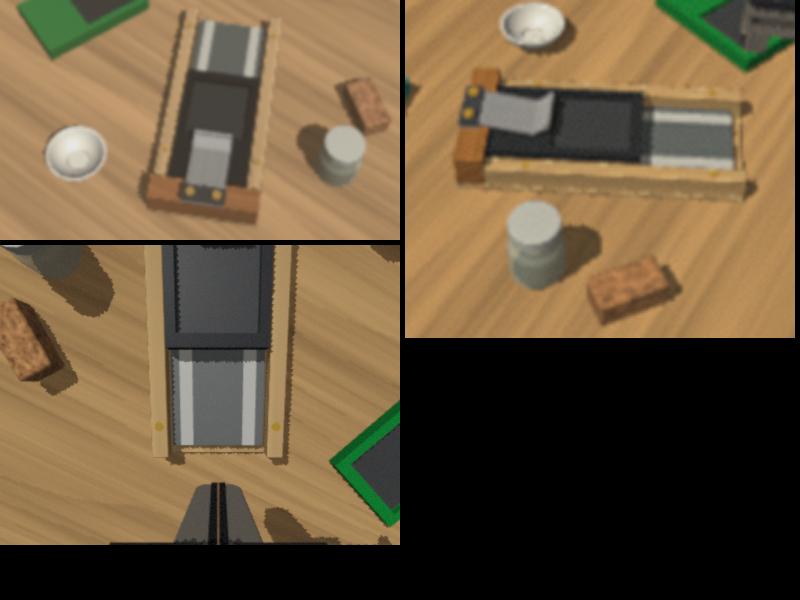

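The slab sits under the leaf against the block, and the neighbours are undisturbed. As a quick number check, its rear edge (wrist row ~103) should be 100 mm ahead of the holder's rear end (row ~212).

Run:
```python
from h import *
e=cap('wrist')
top=.022-.005+.021
for z in(.036,.039):print(np.linalg.norm((ray(e,317,103,z)-ray(e,317,212,.030))[:2]))
```

```text
0.09875488098660186
0.09845235649983868
```

```bash
python3 -c "
from cell import job; print(job.hand_in())"
```

```text
the job is handed in; nothing more can be done
None
```

The job is handed in: the slab is under the leaf spring and home against the end block (measured within about 1.5 mm), the gripper is clear and the jar, dish and cork block look unmoved, but passing the leaf's heel took about 27 N and the slab rose about 2 mm there before I pressed it back down.

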